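# Take the finished middle tray out of the food dryer and switch the dryer on again

### The arm

A 7-joint arm with a two-finger parallel gripper is mounted at the origin on a cart in front of the work surface, level with it; the furniture and walls round the work are solid. World frame = base frame: x ahead of the robot, y to its left, z up, the work surface at z = 0. Lengths are in m, angles in rad, forces in N, time in s.
With the tool pointing down it reaches from about 0.4 to 0.85 m from the base axis. Payload 4.5 kg.
Tool frame: the origin (TCP) lies on the mounting face of the last link; the fingertips stand 166 mm ahead of it and the grasp point (between the pads) lies 147 mm ahead of it; z points along the fingers, y is the line along which they close (so a half turn about z gives the same grasp; the last joint's range is limited). The gripper opens to 88 mm and grips with 3 to 60 N. Pads are 18 mm wide; open, the fingers measure 123 mm over their backs; the gripper's body (75 mm by 187 mm) begins 45 mm behind the grasp point.
Start: joints at [-1.296, 0.689, -0.195, 1.565, 0.157, 0.902, -0.215], TCP at [0.149, 0.607, 0.405] pointing down, gripper open.
Joint ranges: [-3.01, 3.01], [-0.46, 2.08], [-1.47, 1.51], [0.13, 2.56], [-1, 4.14], [0.04, 2.09], [-2.66, 2.66]. Speed limits (rad/s): [2.57, 2.57, 3.14, 3.14, 3.14, 3.14, 3.14].

### API

Orientations are given as a unit quaternion [x, y, z, w].
In Python, from plant import r, snapshot gives the robot as it stands. The module is installed in compiled form; this text tells all that it offers.
- The arm moves only by the tool move_arm, never from a script. Its argument "rows" is a list of rows, each a list of 5 numbers: the shift along the tool's x, y, z in m, then the turn about the tool's z in rad, then the finger opening in m, from 0 to 0.0881. In form: [[dx, dy, dz, spin, claw], ...]. A call has 1 to 10 rows; each row shifts and turns the commanded pose from where the row before left it, along the tool's axes as they then stand; what a row does not reach is not made up. A row lasts 1/12 s, in which the tool goes at most 41.7 mm and 7.16 degrees, less where a joint would pass 70% of its speed; a pose out of reach is approached as far as the arm can. A call with a gripper value outside its range is refused whole. The fingers move at their own pace and stop on an object; "newtons" is the grip in N (left out, the last holds). Time passes only in rows, so rows that do not move let the fingers close. It gives the time, the measured TCP pose, the force, the opening and the grip force at its end, in the units of the state.
- r.get_state(): the state, without advancing time (a new reading comes with each control period).
- snapshot(name): name is "scene" or "side" or "wrist"; returns a dict with "color" (420x560x3 uint8, red, green, blue), "depth" (420x560 float32, m along the optical axis (not along the pixel's ray), 0 where there is no reading), "mtx" (3x3 intrinsics, pixels), "eye" and "orientation" of the camera in the world. Camera axes: x right, y up, looking along -z (the intrinsics and any distortion apply to the point x, -y, -z); pixel columns grow to the right and rows downward; lengths in m; the calibration is good to about 2 mm. A picture is of the moment at which its call begins.
- r.finish_job(): hands the job in; it is judged then, once.
The state is a dict: "clock": time; "q": joint angles; "qd": joint speeds; "joint_torque": joint torques, N m; "tool_pos": TCP position; "eef_rot": TCP orientation; "contact_force": force on the tool from outside, world axes, zero at the start; "moment": the same for the moment, N m; "opening": opening from 0.0 (shut) to 1.0 (fully open); "finger_force": force on a finger pad.
Only numpy, scipy, OpenCV 4.12 (cv2) and the standard library are available. Lean on these libraries where they do the work, as an engineer would, in place of code of your own. Each camera call takes 0.05 s, during which the arm holds its last target. There are 200 camera calls.

### The job

The orange slices in the middle tray of the food dryer are done, the apple in the other two trays is not. Lift off the covered upper section and set it down on the worktop, take the middle tray out and stand it in the middle of the round cork mat to cool, then put the upper section back squarely on the bottom tray. Only once the dryer is closed up, push the raised end of its red rocker switch down until it snaps over to on; keep trays level and set down gently, and leave the other things on the worktop alone.

Things in the scene. Friction and masses are not known exactly. Their poses are not given: they have to be found in the camera images.
- dryer: Fixed base of a countertop food dryer, dark: a round part, 168 mm across, carries the white tray stack; a console (112 mm along x, 50 mm high) reaches from it to its -y and carries the rocker switch. Origin on the worktop, mid-length (264 mm): in its own axes the stack's axis is at y = +48 mm, the rocker at y = -97 mm, the console's end at y = -132 mm.
- bottom_tray (a point): Centre of the rim of the bottom tray, 96 mm above the worktop. The bottom tray is round and white, 150 mm across (rim 153 mm), clipped to the base and stays there. The rim is a 4 mm wall, 142 mm wide inside, into which the foot of the tray above drops.
- middle_tray: Loose round white tray, 150 mm across, 46 mm high, 0.13 to 0.25 kg, six brown-orange slices fixed in it (25 to 66 mm from its axis, tops 16 mm up); at first hidden, nested on the bottom tray. Origin: centre of its underside. Grip its air tube: a round stub in the centre, 34 mm across, from the floor (11 mm above the origin) to 36 mm above the origin, below the rim. Foot as the upper section's.
- upper_section: Top tray and clear lid in one closed piece, 150 mm across, 0.22 to 0.45 kg. Origin: centre of its underside. Dark round knob on the lid, 34 mm across, 52 to 81 mm above the origin. Starts nested on the middle tray. Its foot (8 mm deep, tapering from 138 to 128 mm) drops into the rim beneath with 2 mm play; its shoulder then rests on the rim, its origin 8 mm below the rim's top. Its yaw is free.
- cork_mat: Round cork mat, 200 mm across, 10 mm thick, fixed on the worktop. Origin at the centre of its underside. It lies to the robot's left, the dryer stands to its right; the worktop between them is clear over at least 0.2 m. Behind and above the mat hangs a microwave (underside 0.48 m above the worktop, front 0.52 m ahead of the robot, from 0.15 m to the left on): keep the arm clear of it.
- rocker (a joint): Angle of the red rocker switch on the console (64 mm long along the dryer's x, 38 mm wide), hinged across its middle: 0 = off, 0.36 rad = on. It has an over-centre spring: about 5 N downward, 22 mm from the middle, moves the raised end; past half way (0.18) it snaps over by itself and stays.
- rocker_on_end (a point): Point on the top face of the rocker's on-end (the end at the dryer's +x, marked with a white dash), 22 mm from the hinge line. Off, this end stands up, sloping 0.36 rad, this point 61 mm above the worktop; on, it lies flat, 53 mm above the worktop.
- rocker_middle (a point): Fixed point in the middle of the rocker's surround, 53 mm above the worktop; from here the dryer's +x leads to the on-end, -x to the off-end (marked with a white ring).
- striped_mug: Striped mug, 81 mm across, 94 mm high, a bystander at the back. Origin under its centre.
- salt_shaker: Salt shaker, 44 mm across, 90 mm high, a bystander at the far left.
- spice_jar: Spice jar with a white cap, 40 mm across, 101 mm high, a bystander at the far left.
- red_spice_jar: Spice jar with a red cap, 47 mm across, 97 mm high, a bystander at the far right.

How it is judged:
By the outcome, as a careful person would: the job done as asked, in the order asked, and still so for the second after the job is handed in, with the robot touching nothing.
It also fails if it takes over 67 s, if anything falls off the work surface, if the arm or the gripper's body presses on something with over 40 N, if the wrist force passes 120 N, or if a joint passes its speed limit or range.

## Working session

There is one attempt and no reset: what is moved stays moved. The work goes in short steps, Python scripts to look and compute and a tool call to move; the robot and the scene stay as the last step left them, time stands still between calls to the robot, and variables do not carry over. Pictures are saved under pics/ and viewed, at most 10 in all, crops included, and the job is handed in when it is done.

Besides the shell and the picture viewer there is one more tool, called after "Call:" as a command line: name --pt "numbers of a row" for each row, then --argument value for the rest. move_arm: Moves the arm, as the interface text tells. Its arguments: {"type":"object","properties":{"rows":{"type":"array"},"newtons":{"type":"number"}},"required":["rows"]}

```bash
mkdir -p pics
cat > h.py <<'E'
import numpy as np, cv2
from scipy.spatial.transform import Rotation as R
from plant import r, snapshot
def cloud(s):
    d=s["depth"]; K=np.array(s["mtx"]); v,u=np.mgrid[:d.shape[0],:d.shape[1]]
    p=np.stack([(u-K[0,2])/K[0,0]*d,-(v-K[1,2])/K[1,1]*d,-d],-1)
    W=p@R.from_quat(s["orientation"]).as_matrix().T+np.array(s["eye"]); W[d<=0]=np.nan
    return W
def ray(s,u,v,z):
    K=np.array(s["mtx"]); d=R.from_quat(s["orientation"]).apply([(u-K[0,2])/K[0,0],-(v-K[1,2])/K[1,1],-1]); e=np.array(s["eye"])
    return e+d*(z-e[2])/d[2]
def save(s,n): cv2.imwrite(f"pics/{n}.png",s["color"][:,:,::-1])
def circ(P): # xy circle fit
    A=np.c_[2*P[:,:2],np.ones(len(P))]; x=np.linalg.lstsq(A,(P[:,:2]**2).sum(1),rcond=None)[0]
    return x[0],x[1],np.sqrt(x[2]+x[0]**2+x[1]**2)
E
python3 - <<'E'
from h import *
st=r.get_state(); print({k:np.round(v,3).tolist() for k,v in st.items()})
ss=[]
for n in ["scene","side"]:
    s=snapshot(n); ss.append(s["color"]); print(n,np.round(s["eye"],3),np.round(s["orientation"],3),{k for k in s}); np.save(n+".npy",s,allow_pickle=True)
cv2.imwrite("pics/a.png",cv2.resize(ss[0],None,fx=1.4,fy=1.4)[:,:,::-1]);cv2.imwrite("pics/b.png",cv2.resize(ss[1],None,fx=1.4,fy=1.4)[:,:,::-1])
E
```

```text
{'clock': 0.0, 'q': [-1.296, 0.69, -0.195, 1.566, 0.157, 0.902, -0.215], 'qd': [-0.001, -0.002, -0.0, -0.0, 0.002, 0.0, 0.001], 'joint_torque': [-0.0, -52.756, -1.267, -15.343, -0.053, 0.007, 0.0], 'tool_pos': [0.149, 0.607, 0.404], 'eef_rot': [0.12, 0.993, -0.001, -0.0], 'contact_force': [0.468, 0.712, -0.102], 'moment': [-0.02, -0.024, -0.012], 'finger_force': 0.0, 'opening': 1.0}
scene [-0.361 -0.997  1.117] [ 0.417 -0.152 -0.312  0.84 ] {'color', 'mtx', 'eye', 'depth', 'orientation'}
side [-0.617  0.149  1.288] [-0.243  0.276  0.712 -0.598] {'color', 'mtx', 'eye', 'depth', 'orientation'}
```

View pics/a.png

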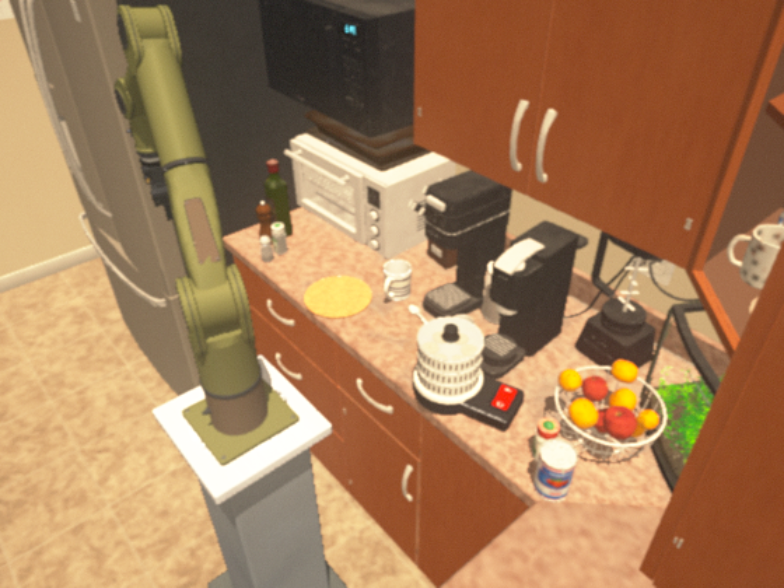

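View pics/b.png

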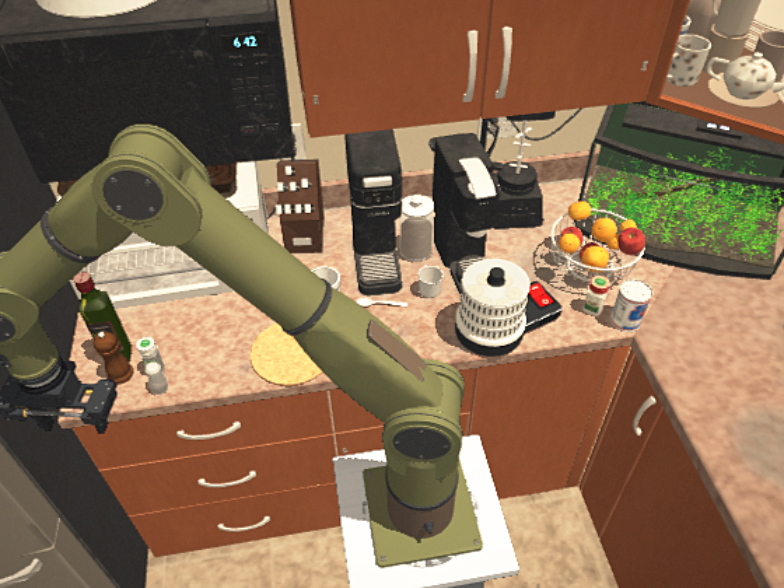

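The scene view shows the dryer stack with its knob at about (451,332) in the enlarged picture, the red rocker at (505,398), the cork mat at (338,296) and the mug at (397,280). The side view shows the knob at (495,275) and the rocker at (541,297), with the mat partly hidden behind the arm. Next I'll measure these.

Run:
```python
from h import *
for n in ["scene","side"]:
    s=np.load(n+".npy",allow_pickle=True).item(); W=cloud(s); c=s["color"].astype(int); hsv=cv2.cvtColor(s["color"],cv2.COLOR_RGB2HSV).astype(int)
    fl=W.reshape(-1,3); Z=W[...,2]
    with np.errstate(invalid='ignore'):
        reg=(W[...,0]>.3)&(W[...,0]<.95)&(W[...,1]<0.1)&(W[...,1]>-.6)
        dark=c.max(-1)<75
        k=W[reg&dark&(Z>.185)&(Z<.225)]; kt=k[k[:,2]>np.nanmax(k[:,2])-.006]
        print(n,"knob",len(k),k.mean(0).round(3),"top",len(kt),kt.mean(0).round(3))
        red=reg&(hsv[...,1]>190)&((hsv[...,0]<6)|(hsv[...,0]>174))&(Z<.08)&(Z>.035)&(c[...,0]>120)
        nn,lab,stt,_=cv2.connectedComponentsWithStats(red.astype(np.uint8)); i=1+np.argmax(stt[1:,4]); red=lab==i
        P=W[red]; print("red",len(P),P.mean(0).round(3),P[:,2].min().round(3),P[:,2].max().round(3))
        uv=np.argwhere(red)[:,::-1].astype(np.float32); Q=np.array([ray(s,u,v,.057) for u,v in uv])
        rc=cv2.minAreaRect((Q[:,:2]*1000).astype(np.float32)); print("rect mm",np.round(rc[0],1),np.round(rc[1],1),rc[2])
        print(" z gradient dir:",np.linalg.lstsq(np.c_[P[:,:2]-P[:,:2].mean(0),np.ones(len(P))],P[:,2],rcond=None)[0].round(3))
        mat=(hsv[...,0]>15)&(hsv[...,0]<28)&(hsv[...,1]>110)&(c[...,0]>150)&(Z>0)&(Z<.025)&(W[...,0]>.2)&(W[...,1]>-.1)
        nn,lab,stt,_=cv2.connectedComponentsWithStats(mat.astype(np.uint8)); i=1+np.argmax(stt[1:,4]); mat=lab==i
        ct=max(cv2.findContours(mat.astype(np.uint8),0,cv2.CHAIN_APPROX_NONE)[0],key=len)[:,0]
        Q=np.array([ray(s,u,v,.010) for u,v in ct]); print("mat",mat.sum(),np.round(circ(Q),4), Q.min(0).round(3),Q.max(0).round(3))
        lid=reg&(c.min(-1)>110)&(Z>.10)&(Z<.185); print("stack", np.nanmin(W[lid],0).round(3),np.nanmax(W[lid],0).round(3))
        # stuff between
        tall=(Z>.02)&(W[...,0]>.35)&(W[...,0]<.75)&(W[...,1]>-.35)&(W[...,1]<.35)&(Z<.3)
        if n=="scene": 
            g={}
            for p in W[tall]:
                kx=tuple(np.round(p[:2]/.04).astype(int)); g[kx]=max(g.get(kx,0),p[2])
            for x in range(19,8,-1): print(f"{x*.04:.2f}",[int(g.get((x,y),0)*1000) for y in range(9,-10,-1)])
```

```text
scene knob 643 [ 0.699 -0.231  0.206] top 109 [ 0.687 -0.253  0.222]
red 169 [ 0.474 -0.395  0.054] 0.044 0.069
rect mm [ 471.  -396.5] [75.  39.8] 21.285781860351562
 z gradient dir: [0.114 0.03  0.054]
mat 1155 [0.443  0.2207 0.099 ] [0.344 0.112 0.01 ] [0.545 0.324 0.01 ]
stack [ 0.346 -0.6    0.1  ] [ 0.902 -0.078  0.183]
0.76 [289, 290, 286, 280, 213, 0, 0, 0, 0, 0, 0, 299, 0, 0, 0, 0, 0, 296, 0]
0.72 [290, 298, 287, 286, 233, 223, 0, 0, 143, 177, 219, 299, 165, 66, 0, 0, 0, 299, 0]
0.68 [287, 299, 290, 289, 0, 0, 0, 0, 43, 47, 47, 299, 164, 83, 295, 122, 299, 299, 0]
0.64 [282, 288, 286, 282, 0, 93, 95, 0, 45, 48, 47, 299, 51, 0, 292, 97, 299, 295, 0]
0.60 [0, 0, 0, 0, 0, 94, 94, 95, 297, 299, 299, 297, 63, 58, 291, 295, 298, 296, 0]
0.56 [0, 0, 0, 0, 0, 94, 93, 91, 0, 0, 0, 0, 0, 0, 0, 299, 299, 54, 0]
0.52 [0, 0, 0, 0, 0, 0, 86, 84, 0, 0, 0, 0, 0, 0, 0, 0, 23, 46, 48]
0.48 [0, 0, 0, 0, 0, 0, 0, 0, 0, 0, 0, 0, 0, 0, 180, 180, 181, 180, 53]
0.44 [0, 0, 0, 0, 0, 0, 0, 0, 0, 0, 0, 0, 0, 0, 179, 207, 207, 180, 54]
0.40 [0, 0, 0, 0, 0, 0, 0, 0, 0, 0, 0, 0, 0, 168, 180, 208, 210, 181, 54]
0.36 [0, 0, 0, 0, 0, 0, 0, 0, 0, 0, 0, 0, 0, 0, 178, 181, 181, 181, 0]
side knob 548 [ 0.627 -0.261  0.205] top 76 [ 0.664 -0.23   0.222]
red 136 [ 0.472 -0.397  0.054] 0.046 0.065
rect mm [ 471.2 -394.7] [71.6 40.7] 14.930789947509766
 z gradient dir: [0.108 0.042 0.054]
mat 1090 [0.4334 0.2397 0.0802] [0.345 0.159 0.01 ] [0.532 0.319 0.01 ]
stack [ 0.345 -0.6    0.1  ] [ 0.894 -0.082  0.185]
```

Run:
```python
from h import *
for n in ["scene","side"]:
    s=np.load(n+".npy",allow_pickle=True).item(); W=cloud(s); Z=W[...,2]
    with np.errstate(invalid='ignore'):
        near=np.hypot(W[...,0]-.42,W[...,1]+.245)<.12
        k=W[near&(Z>.190)&(Z<.22)]; t=k[k[:,2]>.203]
        print(n,"knob",len(k),len(t),((t.min(0)+t.max(0))/2).round(4),t.mean(0).round(4),(t.max(0)-t.min(0)).round(3))
        m=(near&(Z>.172)&(Z<.22)).astype(np.uint8)
        ct=max(cv2.findContours(m,0,cv2.CHAIN_APPROX_NONE)[0],key=len)[:,0]; P=W[ct[:,1],ct[:,0]]; P=P[(abs(P[:,2]-.18)<.006)]
        print(" lid edge",len(P),np.round(circ(P),4))
    sc=np.array(ray(s,*( (338/1.4,296/1.4)),.01))
s=np.load("scene.npy",allow_pickle=True).item(); print("spoon",ray(s,415/1.4,312/1.4,.005),ray(s,440/1.4,325/1.4,.005))
s=np.load("side.npy",allow_pickle=True).item(); print("spoon",ray(s,362/1.4,302/1.4,.005),ray(s,405/1.4,304/1.4,.005))
```

```text
scene knob 90 53 [ 0.422  -0.258   0.2069] [ 0.4223 -0.2585  0.2052] [0.032 0.033 0.007]
 lid edge 73 [ 0.4224 -0.259   0.0726]
side knob 93 43 [ 0.4216 -0.2594  0.2065] [ 0.4207 -0.259   0.2062] [0.034 0.029 0.007]
 lid edge 80 [ 0.4217 -0.2592  0.073 ]
spoon [0.56755365 0.01718212 0.005     ] [ 0.58164607 -0.07079819  0.005     ]
spoon [0.57230165 0.03255635 0.005     ] [ 0.54557787 -0.07403859  0.005     ]
```

Stack axis is at (0.422, -0.259), the rocker at (0.471, -0.3955) (145 mm away, as it should be), dryer yaw about 19.7°. The mat is at (0.443, 0.221). Now I'll move in over the mat.

Call:
move_arm --pt "0 0 0 -0.0803 0.088" --pt "0 0 0 -0.0803 0.088" --pt "0 0 0 -0.0803 0.088" --pt "-0.015 -0.031 0 0 0.088" --pt "-0.015 -0.031 0 0 0.088" --pt "-0.015 -0.031 0 0 0.088" --pt "-0.015 -0.031 0 0 0.088" --pt "-0.015 -0.031 0 0 0.088" --pt "-0.015 -0.031 0 0 0.088" --pt "-0.015 -0.031 0 0 0.088"

```text
clock: 0.93
tool_pos: [0.2545, 0.3883, 0.4046]
eef_rot: [-0.0, 1.0, -0.0, -0.0]
contact_force: [0.5, 1.3, -0.6]
opening: 1.003
finger_force: 0.0
```

Call:
move_arm --pt "-0.0208 -0.0238 0 0 0.088" --pt "-0.0208 -0.0238 0 0 0.088" --pt "-0.0208 -0.0238 0 0 0.088" --pt "-0.0208 -0.0238 0 0 0.088" --pt "-0.0208 -0.0238 0 0 0.088" --pt "-0.0208 -0.0238 0 0 0.088" --pt "-0.0208 -0.0238 0 0 0.088" --pt "-0.0208 -0.0238 0 0 0.088" --pt "0 0 0 0 0.088" --pt "0 0 0 0 0.088"

```text
clock: 1.77
tool_pos: [0.4214, 0.198, 0.4044]
eef_rot: [0.002, 1.0, -0.0, -0.0]
contact_force: [0.2, 0.1, 0.1]
opening: 0.998
finger_force: 0.0
```

```bash
cat >> h.py <<'E'
def mat():
    for n in ("wrist","scene","side"):
        s=snapshot(n); W=cloud(s); Z=W[...,2]; hsv=cv2.cvtColor(s["color"],cv2.COLOR_RGB2HSV).astype(int)
        m=((hsv[...,0]>13)&(hsv[...,0]<30)&(hsv[...,1]>100)&(np.hypot(W[...,0]-.443,W[...,1]-.22)<.13)&(abs(Z-.01)<.02)).astype(np.uint8)
        c=cv2.findContours(m,0,cv2.CHAIN_APPROX_NONE)[0]
        if not c: print(n,"none"); continue
        c=max(c,key=len)[:,0]; c=c[(c[:,0]>3)&(c[:,0]<556)&(c[:,1]>3)&(c[:,1]<416)]
        Q=np.array([ray(s,u,v,.01) for u,v in c]); h=cv2.convexHull((Q[:,:2]*1000).astype(np.float32))[:,0]/1000
        print(n,m.sum(),len(Q),"fit",np.round(circ(Q),4),"hull",np.round(circ(h),4),"enc",cv2.minEnclosingCircle((Q[:,:2]*1000).astype(np.float32)))
E
python3 - <<'E'
from h import *
mat(); save(snapshot("wrist"),"w1"); print(r.get_state()["q"])
E
```

```text
wrist 21735 1324 fit [0.4486 0.2186 0.1111] hull [0.4487 0.2172 0.1193] enc ((440.3470458984375, 219.24703979492188), 126.50224304199219)
scene 1463 162 fit [0.4439 0.1982 0.1132] hull [0.4477 0.1961 0.1192] enc ((445.50762939453125, 195.97042846679688), 130.54891967773438)
side 2090 160 fit [0.4423 0.2222 0.0984] hull [0.4419 0.2218 0.1006] enc ((442.37640380859375, 219.00448608398438), 103.27217102050781)
[-0.32633593  0.49754633 -0.32942135  2.02598229  0.25430182  0.65670009
  0.75256846]
```

View pics/w1.png

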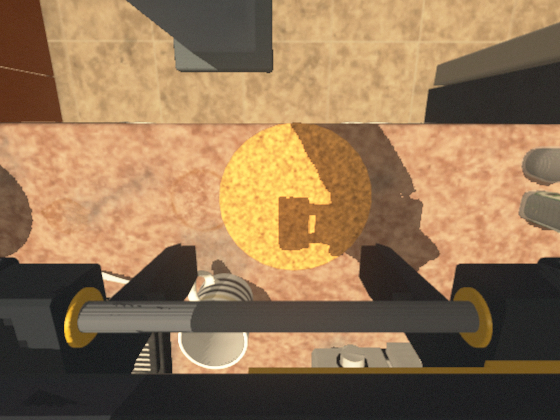

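Call:
move_arm --pt "0 -0.038 0 0 0.088" --pt "0 -0.038 0 0 0.088" --pt "0 -0.038 0 0 0.088" --pt "0 -0.038 0 0 0.088" --pt "0 -0.038 0 0 0.088" --pt "0 -0.038 0 0 0.088" --pt "0 -0.038 0 0 0.088" --pt "0 -0.038 0 0 0.088" --pt "0 -0.038 0 0 0.088" --pt "0 -0.038 0 0 0.088"

```text
clock: 2.8
tool_pos: [0.4205, -0.1809, 0.4049]
eef_rot: [-0.002, 1.0, 0.0, 0.0]
contact_force: [0.4, 0.3, -0.2]
opening: 1.001
finger_force: 0.0
```

Call:
move_arm --pt "0 -0.0385 0 0 0.088" --pt "0 -0.0385 0 0 0.088" --pt "0 0 0 0 0.088" --pt "0 0 0 0 0.088"

```text
clock: 3.13
tool_pos: [0.4205, -0.2584, 0.4044]
eef_rot: [0.001, 1.0, 0.0, 0.0]
contact_force: [-0.4, 0.1, 0.3]
opening: 1.0
finger_force: 0.0
```

The wrist view shows the mat centred at about (296,197), right by the front edge of the worktop, with the mug behind it at (222,290). The mat position of about (0.443, 0.221) holds. Next, grasp the knob.

Call:
move_arm --pt "-0.0015 -0.0006 0.02 0 0.088" --pt "0 0 0.02 0 0.088" --pt "0 0 0.013 0 0.088" --pt "0 0 0 0 0.03" --pt "0 0 0 0 0.03" --pt "0 0 0 0 0.03" --pt "0 0 0 0 0.03" --pt "0 0 0 0 0.03" --pt "0 0 0 0 0.03" --pt "0 0 0 0 0.03" --newtons 30

```text
clock: 3.97
tool_pos: [0.4221, -0.258, 0.3521]
eef_rot: [0.0, 1.0, -0.0, 0.0]
contact_force: [0.2, -0.2, 0.8]
opening: 0.493
finger_force: 0.0
```

Call:
move_arm --pt "0 0 0 0 0.03" --pt "0 0 0 0 0.03" --pt "0 0 0 0 0.03" --pt "0 0 0 0 0.03" --pt "0 0 0 0 0.03"

```text
clock: 4.38
tool_pos: [0.422, -0.2581, 0.3519]
eef_rot: [0.0, 1.0, -0.0, 0.0]
contact_force: [-0.1, -1.3, 3.2]
opening: 0.374
finger_force: 30.0
```

Call:
move_arm --pt "0 0 -0.003 0 0.03" --pt "0 0 -0.005 0 0.03" --pt "0 0 -0.008 0 0.03" --pt "0 0 -0.008 0 0.03" --pt "0 0 -0.008 0 0.03" --pt "0 0 -0.008 0 0.03" --pt "0 0 0 0 0.03"

```text
clock: 4.97
tool_pos: [0.4225, -0.2581, 0.3935]
eef_rot: [0.0, 1.0, -0.001, 0.002]
contact_force: [0.5, 1.1, -2.1]
opening: 0.374
finger_force: 30.0
```

Run:
```python
from h import *
a=snapshot("scene"); cv2.imwrite("pics/c.png",cv2.resize(a["color"][190:330,240:420],None,fx=3,fy=3)[:,:,::-1])
print([r.get_state()["contact_force"].round(1) if hasattr(r.get_state()["contact_force"],'round') else r.get_state()["contact_force"]])
```

```text
[array([ 0.8, -0.5, -1.8])]
```

View pics/c.png

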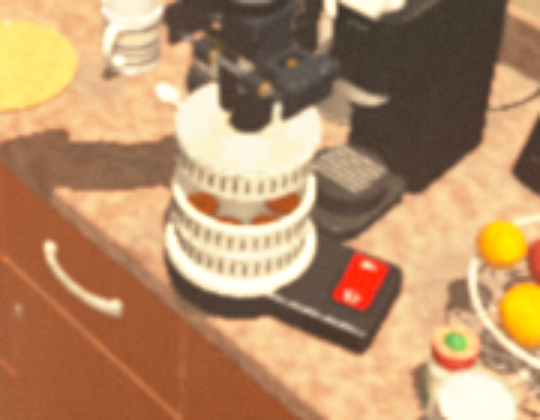

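Only the upper section came up, and the slices in the middle tray show through the gap. I'll carry it to the clear worktop.

Call:
move_arm --pt "0 0.014 0 0 0.03" --pt "-0.003 0.03 0 0 0.03" --pt "-0.003 0.034 0 0 0.03" --pt "-0.003 0.034 0 0 0.03" --pt "-0.003 0.034 0 0 0.03" --pt "-0.003 0.034 0 0 0.03" --pt "-0.003 0.03 0 0 0.03" --pt "0 0.02 0 0 0.03" --pt "0 0.008 0 0 0.03" --pt "0 0 0.01 0 0.03"

```text
clock: 5.85
tool_pos: [0.4406, -0.0177, 0.3827]
eef_rot: [-0.002, 1.0, 0.001, 0.002]
contact_force: [0.3, -1.6, -1.8]
opening: 0.377
finger_force: 30.0
```

Call:
move_arm --pt "0 0 0.02 0 0.03" --pt "0 0 0.025 0 0.03" --pt "0 0 0.025 0 0.03" --pt "0 0 0.025 0 0.03" --pt "0 0 0.025 0 0.03" --pt "0 0 0.015 0 0.03" --pt "0 0 0.01 0 0.03" --pt "0 0 0.004 0 0.03" --pt "0 0 0.003 0 0.03" --pt "0 0 0 0 0.03"

```text
clock: 6.68
tool_pos: [0.4401, -0.0204, 0.2295]
eef_rot: [0.0, 1.0, -0.0, -0.0]
contact_force: [0.2, 0.7, -2.8]
opening: 0.377
finger_force: 30.0
```

Call:
move_arm --pt "0 0 0.0015 0 0.03" --pt "0 0 0.001 0 0.03" --pt "0 0 0.001 0 0.03" --pt "0 0 0.0005 0 0.03" --pt "0 0 0 0 0.03"

```text
clock: 7.1
tool_pos: [0.4402, -0.02, 0.2259]
eef_rot: [-0.0, 1.0, 0.0, 0.0]
contact_force: [-1.0, 0.8, -0.9]
opening: 0.374
finger_force: 30.0
```

Touching down; release and rise.

Call:
move_arm --pt "0 0 0.0004 0 0.03" --pt "0 0 0 0 0.04" --pt "0 0 0 0 0.06" --pt "0 0 0 0 0.06" --pt "0 0 0 0 0.06" --pt "0 0 0 0 0.06" --pt "0 0 -0.02 0 0.06" --pt "0 0 -0.03 0 0.06" --pt "0 0 -0.03 0 0.06" --pt "0 0 -0.03 0 0.06"

```text
clock: 7.93
tool_pos: [0.4396, -0.02, 0.3364]
eef_rot: [-0.0, 1.0, -0.0, -0.001]
contact_force: [0.4, -0.1, -0.8]
opening: 0.682
finger_force: 0.0
```

Call:
move_arm --pt "0 -0.03 -0.02 0 0.06" --pt "0.002 -0.034 -0.02 0 0.06" --pt "0.002 -0.034 -0.01 0 0.06" --pt "0.002 -0.034 0 0 0.06" --pt "0.002 -0.034 0 0 0.06" --pt "0.002 -0.034 0 0 0.06" --pt "0.002 -0.034 0 0 0.06" --pt "0.006 -0.004 0 0 0.06" --pt "0 0 0 0 0.06" --pt "0 0 0 0 0.06"

```text
clock: 8.77
tool_pos: [0.4216, -0.2575, 0.3851]
eef_rot: [0.0, 1.0, 0.001, -0.0]
contact_force: [0.3, 0.7, 0.1]
opening: 0.682
finger_force: 0.0
```

```bash
cat >> h.py <<'E'
def rings(c0,z0,z1,rmax=.09,rmin=.06):
    for n in ("wrist","scene","side"):
        s=snapshot(n); W=cloud(s)
        with np.errstate(invalid='ignore'):
            d=np.hypot(W[...,0]-c0[0],W[...,1]-c0[1]); m=(d<rmax)&(d>rmin)&(W[...,2]>z0)&(W[...,2]<z1); P=W[m]
        if len(P)>20: print(n,len(P),np.round(circ(P),4),"z",np.percentile(P[:,2],[5,50,95]).round(4))
        tt=W[(d<.015)&(W[...,2]<.25)] if True else None
        if len(tt): print("  centre z",np.median(tt[:,2]).round(4))
    return s
E
python3 - <<'E'
from h import *
s=snapshot("wrist"); save(s,"w2"); print(np.round(s["eye"],3))
rings((.422,-.259),.127,.14)
print("upper:"); rings((.44,-.02),.045,.06)
print("knob"); rings((.44,-.02),.07,.09,.03,0)
E
```

```text
[ 0.35  -0.257  0.364]
wrist 3760 [ 0.4273 -0.258   0.0728] z [0.1285 0.1325 0.1337]
  centre z 0.1224
scene 253 [ 0.4233 -0.2581  0.073 ] z [0.1275 0.1314 0.1357]
  centre z 0.1196
side 98 [ 0.4234 -0.2601  0.0726] z [0.1279 0.1319 0.1365]
upper:
wrist 4711 [ 0.4423 -0.0205  0.0678] z [0.0473 0.0499 0.0515]
  centre z 0.0787
scene 310 [ 0.4405 -0.0201  0.0685] z [0.0459 0.0496 0.0542]
  centre z 0.0769
side 424 [ 0.4402 -0.0206  0.0682] z [0.0456 0.0494 0.0542]
  centre z 0.076
knob
wrist 971 [ 0.4449 -0.022   0.0121] z [0.0722 0.0793 0.0807]
  centre z 0.0788
scene 56 [ 0.4396 -0.021   0.013 ] z [0.0705 0.0778 0.0821]
  centre z 0.0758
side 71 [ 0.4411 -0.0213  0.0123] z [0.0714 0.0774 0.0832]
  centre z 0.0751
```

View pics/w2.png

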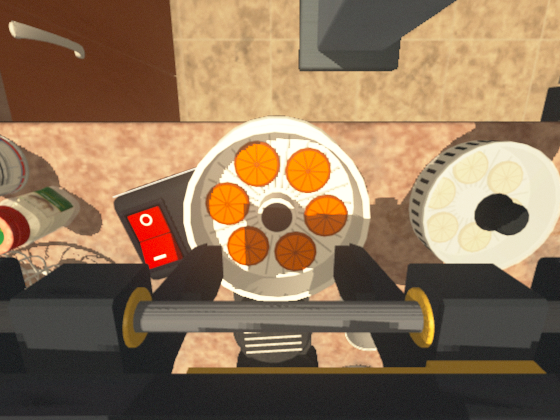

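The wrist view shows the middle tray with six orange slices and its tube at (277,218), the upper section safely down at right, and the rocker off with its dash end at (160,257). Next, grip the tube.

Call:
move_arm --pt "-0.001 -0.001 0.025 0 0.06" --pt "0 0 0.03 0 0.06" --pt "0 0 0.03 0 0.06" --pt "0 0 0.015 0 0.06" --pt "0 0 0.008 0 0.06" --pt "0 0 0.004 0 0.06" --pt "0 0 0 0 0.03" --pt "0 0 0 0 0.03" --pt "0 0 0 0 0.03" --pt "0 0 0 0 0.03"

```text
clock: 10.1
tool_pos: [0.4233, -0.2592, 0.2742]
eef_rot: [0.0, 1.0, -0.0, 0.001]
contact_force: [0.6, 0.8, 0.0]
opening: 0.403
finger_force: 0.0
```

Call:
move_arm --pt "0 0 0 0 0.03" --pt "0 0 0 0 0.03" --pt "0 0 0 0 0.03" --pt "0 0 0 0 0.03" --newtons 35

```text
clock: 10.43
tool_pos: [0.4233, -0.2591, 0.2741]
eef_rot: [0.0, 1.0, -0.0, 0.001]
contact_force: [-0.6, 0.8, 6.1]
opening: 0.376
finger_force: 35.0
```

Call:
move_arm --pt "0 0 -0.003 0 0.03" --pt "0 0 -0.005 0 0.03" --pt "0 0 -0.008 0 0.03" --pt "0 0 -0.012 0 0.03" --pt "0 0 -0.015 0 0.03" --pt "0 0 -0.015 0 0.03" --pt "0 0 -0.01 0 0.03" --pt "0 0 -0.004 0 0.03" --pt "0 0 0 0 0.03"

```text
clock: 11.18
tool_pos: [0.4231, -0.2591, 0.3464]
eef_rot: [0.0, 1.0, -0.0, 0.001]
contact_force: [0.3, -0.3, -1.8]
opening: 0.378
finger_force: 35.0
```

Run:
```python
from h import *
print(r.get_state()["contact_force"],r.get_state()["opening"]); rings((.422,-.259),.085,.11); rings((.422,-.259),.190,.215)
```

```text
[ 0.33852695 -0.258806   -1.75000212] 0.37814285426354577
  centre z 0.1945
scene 192 [ 0.4226 -0.2581  0.073 ] z [0.0861 0.0936 0.0976]
  centre z 0.0861
side 86 [ 0.4201 -0.2613  0.0697] z [0.086  0.0932 0.0985]
  centre z 0.0551
wrist 8055 [ 0.4247 -0.2581  0.0712] z [0.1933 0.2033 0.2045]
  centre z 0.1931
scene 259 [ 0.422  -0.2585  0.0731] z [0.1908 0.2    0.2052]
  centre z 0.0851
side 107 [ 0.42   -0.2627  0.0694] z [0.1911 0.201  0.206 ]
  centre z 0.0587
```

Call:
move_arm --pt "-0.002 0.012 0 0 0.03" --pt "-0.002 0.026 0 0 0.03" --pt "-0.002 0.036 0 0 0.03" --pt "-0.002 0.038 0 0 0.03" --pt "-0.002 0.038 0 0 0.03" --pt "-0.002 0.038 0 0 0.03" --pt "-0.002 0.038 0 0 0.03" --pt "-0.002 0.038 0 0 0.03" --pt "-0.002 0.038 0 0 0.03" --pt "-0.002 0.038 0 0 0.03"

```text
clock: 12.32
tool_pos: [0.4427, 0.083, 0.345]
eef_rot: [-0.0, 1.0, -0.0, -0.0]
contact_force: [0.7, -0.3, -2.3]
opening: 0.377
finger_force: 35.0
```

Call:
move_arm --pt "0 0.036 0 0 0.03" --pt "0 0.036 0 0 0.03" --pt "0 0.03 0 0 0.03" --pt "0 0.02 0 0 0.03" --pt "0 0.012 0 0 0.03" --pt "0 0.006 0 0 0.03" --pt "0 0 0 0 0.03" --pt "0 0 0.02 0 0.03" --pt "0 0 0.02 0 0.03" --pt "0 0 0 0 0.03"

```text
clock: 13.15
tool_pos: [0.4424, 0.2183, 0.3028]
eef_rot: [0.001, 1.0, -0.002, -0.002]
contact_force: [-0.7, -0.2, -2.2]
opening: 0.376
finger_force: 35.0
```

Run:
```python
from h import *
mat(); s=snapshot("wrist"); save(s,"w3")
```

```text
wrist 6122 1117 fit [0.4197 0.2225 0.0873] hull [0.4732 0.2186 0.1335] enc ((370.47247314453125, 217.84617614746094), 102.55681610107422)
scene 1411 150 fit [0.443  0.1999 0.1107] hull [0.445  0.1971 0.1177] enc ((447.2052001953125, 194.2493896484375), 126.34199523925781)
side 1657 167 fit [0.4278 0.2226 0.0868] hull [0.4408 0.222  0.0999] enc ((440.7392578125, 222.19046020507812), 102.03253936767578)
```

View pics/w3.png

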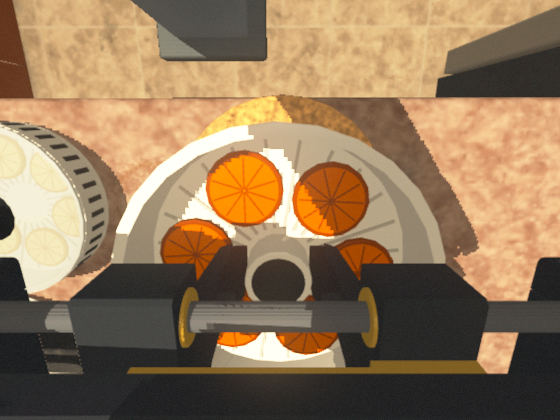

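The tray is held over the mat, whose front edge shows at (280,97), and the tray looks level. Lower it in place.

Call:
move_arm --pt "0 0.0025 0.015 0 0.03" --pt "0 0 0.022 0 0.03" --pt "0 0 0.022 0 0.03" --pt "0 0 0.018 0 0.03" --pt "0 0 0.012 0 0.03" --pt "0 0 0.008 0 0.03" --pt "0 0 0.003 0 0.03" --pt "0 0 0 0 0.03" --pt "0 0 0 0 0.03"

```text
clock: 14.1
tool_pos: [0.4433, 0.2236, 0.2061]
eef_rot: [0.0, 1.0, 0.0, 0.001]
contact_force: [0.2, 0.6, -1.3]
opening: 0.371
finger_force: 35.0
```

Call:
move_arm --pt "0.001 -0.002 0.004 0 0.03" --pt "0 0 0.003 0 0.03" --pt "0 0 0.001 0 0.03" --pt "0 0 0.001 0 0.03" --pt "0 0 0.0005 0 0.03" --pt "0 0 0.0005 0 0.03" --pt "0 0 0 0 0.03"

```text
clock: 14.68
tool_pos: [0.4419, 0.2215, 0.1961]
eef_rot: [-0.0, 1.0, 0.0, 0.0]
contact_force: [-1.4, -0.9, 8.1]
opening: 0.379
finger_force: 35.0
```

Call:
move_arm --pt "0 0 0 0 0.04" --pt "0 0 0 0 0.055" --pt "0 0 0 0 0.055" --pt "0 0 0 0 0.055" --pt "0 0 0 0 0.055" --pt "0 0 -0.02 0 0.055" --pt "0 0 -0.03 0 0.055" --pt "0 0 -0.03 0 0.055" --pt "0 0 -0.03 0 0.055" --pt "0 0 -0.025 0 0.055"

```text
clock: 15.52
tool_pos: [0.4419, 0.2214, 0.3321]
eef_rot: [-0.0, 1.0, 0.0, 0.0]
contact_force: [0.5, 0.5, -1.1]
opening: 0.626
finger_force: 0.0
```

Call:
move_arm --pt "0 -0.02 0 0 0.06" --pt "0 -0.036 0 0 0.06" --pt "0 -0.036 0 0 0.06" --pt "0 -0.036 0 0 0.06" --pt "0 -0.036 0 0 0.06" --pt "0 -0.036 0 0 0.06" --pt "0 -0.03 0 0 0.06" --pt "0 -0.0115 0 0 0.06" --pt "0 0 0 0 0.06" --pt "0 0 0 0 0.06"

```text
clock: 16.35
tool_pos: [0.442, -0.0201, 0.3303]
eef_rot: [0.001, 1.0, 0.0, 0.0]
contact_force: [0.3, 0.2, 0.1]
opening: 0.683
finger_force: 0.0
```

Run:
```python
from h import *
print("mid"); rings((.442,.221),.049,.062); mat()
print("knob"); rings((.44,-.02),.07,.09,.03,0)
print("rim"); rings((.422,-.259),.085,.11)
```

```text
mid
wrist 1683 [0.4456 0.22   0.0724] z [0.0512 0.0545 0.0558]
  centre z 0.0444
scene 162 [0.4411 0.221  0.0733] z [0.0497 0.0538 0.0586]
  centre z 0.0421
side 244 [0.4418 0.2199 0.0732] z [0.0497 0.0531 0.0583]
  centre z 0.0424
wrist 9915 1176 fit [0.4364 0.181  0.0748] hull [0.4323 0.1805 0.0946] enc ((422.07147216796875, 172.15634155273438), 100.80598449707031)
scene 730 218 fit [0.4441 0.2116 0.1012] hull [0.4426 0.2082 0.122 ] enc ((435.357666015625, 206.1983642578125), 130.50950622558594)
side 766 199 fit [0.4437 0.2214 0.09  ] hull [0.4409 0.2218 0.0994] enc ((439.6524353027344, 222.24559020996094), 101.52523040771484)
knob
wrist 1315 [ 0.4449 -0.0193  0.012 ] z [0.0758 0.0794 0.0807]
  centre z 0.0791
scene 53 [ 0.4397 -0.0206  0.0125] z [0.0724 0.0779 0.0824]
  centre z 0.0766
side 72 [ 0.4399 -0.0211  0.0123] z [0.0715 0.0784 0.0823]
  centre z 0.0768
rim
wrist 2441 [ 0.4277 -0.2552  0.0719] z [0.0858 0.0941 0.0955]
  centre z 0.0614
scene 315 [ 0.4232 -0.2577  0.0733] z [0.0858 0.0925 0.0974]
  centre z 0.0819
side 322 [ 0.4238 -0.2596  0.073 ] z [0.0858 0.0928 0.0982]
  centre z 0.0815
```

The tray is centred on the mat to about 1 mm. Pick the upper section up again.

Call:
move_arm --pt "0.002 0 0.02 0 0.06" --pt "0 0 0.03 0 0.06" --pt "0 0 0.03 0 0.06" --pt "0 0 0.016 0 0.06" --pt "0 0 0.008 0 0.06" --pt "0 0 0 0 0.03" --pt "0 0 0 0 0.03" --pt "0 0 0 0 0.03" --pt "0 0 0 0 0.03" --pt "0 0 0 0 0.03" --newtons 30

```text
clock: 17.78
tool_pos: [0.4403, -0.0201, 0.2273]
eef_rot: [0.0, 1.0, 0.0, 0.001]
contact_force: [-0.1, 0.4, 4.2]
opening: 0.378
finger_force: 30.0
```

Call:
move_arm --pt "0 0 0 0 0.03" --pt "0 0 0 0 0.03" --pt "0 0 0 0 0.03" --pt "0 0 0 0 0.03"

```text
clock: 18.12
tool_pos: [0.4403, -0.0201, 0.2273]
eef_rot: [0.0, 1.0, 0.0, 0.001]
contact_force: [-0.9, -0.4, 6.3]
opening: 0.376
finger_force: 30.0
```

Call:
move_arm --pt "0 0 -0.003 0 0.03" --pt "0 0 -0.006 0 0.03" --pt "0 0 -0.012 0 0.03" --pt "0 0 -0.02 0 0.03" --pt "0 0 -0.025 0 0.03" --pt "0 0 -0.025 0 0.03" --pt "0 0 -0.02 0 0.03" --pt "0 0 -0.01 0 0.03" --pt "0 0 -0.004 0 0.03" --pt "0 0 0 0 0.03"

```text
clock: 18.95
tool_pos: [0.4399, -0.0203, 0.3522]
eef_rot: [0.0, 1.0, -0.0, 0.001]
contact_force: [0.2, -1.2, -2.2]
opening: 0.375
finger_force: 30.0
```

Call:
move_arm --pt "0 -0.014 0 0 0.03" --pt "0.003 -0.03 0 0 0.03" --pt "0.003 -0.034 0 0 0.03" --pt "0.003 -0.034 0 0 0.03" --pt "0.003 -0.034 0 0 0.03" --pt "0.003 -0.034 0 0 0.03" --pt "0.002 -0.03 0 0 0.03" --pt "0 -0.02 0 0 0.03" --pt "0 -0.0085 0 0 0.03" --pt "0 0 0 0 0.03"

```text
clock: 19.78
tool_pos: [0.4223, -0.2603, 0.3502]
eef_rot: [0.002, 1.0, 0.0, -0.001]
contact_force: [-0.4, 0.7, -2.9]
opening: 0.382
finger_force: 30.0
```

Run:
```python
from h import *
print(np.round(r.get_state()["tool_pos"],4)); print("lid"); rings((.422,-.259),.165,.185); print("rim"); rings((.422,-.259),.085,.099)
```

```text
[ 0.4223 -0.2603  0.3502]
lid
wrist 11950 [ 0.4245 -0.2593  0.0679] z [0.1704 0.1726 0.1742]
  centre z 0.2017
scene 390 [ 0.422  -0.2584  0.069 ] z [0.1668 0.1718 0.1761]
  centre z 0.1891
side 157 [ 0.4201 -0.263   0.0646] z [0.1663 0.1716 0.177 ]
rim
wrist 67 [ 0.4322 -0.2577  0.0798] z [0.0938 0.0946 0.0956]
  centre z 0.2023
scene 170 [ 0.4228 -0.2581  0.0731] z [0.086  0.0928 0.0975]
  centre z 0.1875
side 71 [ 0.4189 -0.2621  0.0681] z [0.0859 0.093  0.0975]
```

Call:
move_arm --pt "0 0 0.008 0 0.03" --pt "0 0 0.01 0 0.03" --pt "0 0 0.006 0 0.03" --pt "0 0 0.003 0 0.03" --pt "0 0 0 0 0.03" --pt "0 0 0 0 0.03"

```text
clock: 20.58
tool_pos: [0.4231, -0.2583, 0.3242]
eef_rot: [-0.0, 1.0, 0.0, -0.0]
contact_force: [0.0, 0.4, -1.1]
opening: 0.375
finger_force: 30.0
```

Call:
move_arm --pt "0 -0.0004 0.002 0 0.03" --pt "0 0 0.002 0 0.03" --pt "0 0 0.0015 0 0.03" --pt "0 0 0.001 0 0.03" --pt "0 0 0.001 0 0.03" --pt "0 0 0.0005 0 0.03" --pt "0 0 0.0005 0 0.03" --pt "0 0 0 0 0.03" --pt "0 0 0 0 0.03"

```text
clock: 21.33
tool_pos: [0.423, -0.2589, 0.3158]
eef_rot: [-0.0, 1.0, 0.0, 0.0]
contact_force: [0.4, -0.3, -2.0]
opening: 0.378
finger_force: 30.0
```

Call:
move_arm --pt "0 0 0.0005 0 0.03" --pt "0 0 0.0005 0 0.03" --pt "0 0 0.0005 0 0.03" --pt "0 0 0 0 0.03"

```text
clock: 21.67
tool_pos: [0.423, -0.2588, 0.3153]
eef_rot: [-0.0, 1.0, -0.0, 0.0]
contact_force: [-3.3, 1.7, 9.0]
opening: 0.375
finger_force: 30.0
```

It seated at exactly the expected height. Release, rise and turn for the rocker.

Call:
move_arm --pt "0 0 0 0 0.04" --pt "0 0 0 0 0.06" --pt "0 0 0 0 0.06" --pt "0 0 0 0 0.06" --pt "0 0 0 0 0.06" --pt "0 0 -0.01 0 0.06" --pt "0 0 -0.02 0 0.06" --pt "0 0 -0.02 0 0.06" --pt "0 0 -0.02 0 0.06" --pt "0 0 0 0 0.06"

```text
clock: 22.5
tool_pos: [0.4241, -0.2591, 0.3872]
eef_rot: [0.0, 1.0, -0.001, 0.003]
contact_force: [-0.1, -0.1, -0.4]
opening: 0.679
finger_force: 0.0
```

Call:
move_arm --pt "-0.005 -0.02 0 0 0.0" --pt "-0.015 -0.028 0 0 0.0" --pt "-0.018 -0.03 0 0 0.0" --pt "-0.018 -0.03 0 0 0.0" --pt "-0.01 -0.02 0 0 0.0" --pt "0 0 0 0 0.0" --pt "0 0 0 0.1 0.0" --pt "0 0 0 0.1 0.0" --pt "0 0 0 0.1 0.0" --pt "0 0 0 0.1 0.0"

```text
clock: 23.33
tool_pos: [0.4886, -0.3861, 0.3832]
eef_rot: [0.201, 0.98, 0.0, -0.001]
contact_force: [0.3, 0.2, -0.3]
opening: 0.008
finger_force: 0.0
```

Call:
move_arm --pt "0 0 0 0.1 0.0" --pt "0 0 0 0.1 0.0" --pt "0 0 0 0.1 0.0" --pt "0 0 0 0.1 0.0" --pt "0 0 0 0.1 0.0" --pt "0 0 0 0.1 0.0" --pt "0 0 0 0.1 0.0" --pt "0 0 0 0.1 0.0" --pt "0 0 0 0.027 0.0" --pt "0 0 0 0 0.0"

```text
clock: 24.17
tool_pos: [0.4889, -0.3861, 0.3836]
eef_rot: [0.575, 0.818, -0.0, -0.001]
contact_force: [-0.1, -0.2, -0.5]
opening: 0.003
finger_force: 0.0
```

Run:
```python
from h import *
st=r.get_state(); print(np.round(st["tool_pos"],4),np.round(st["q"],2),st["opening"])
M=R.from_quat(st["eef_rot"]).as_matrix(); print(M.round(3))
print("lid"); rings((.423,-.2588),.13,.15)
print("knob"); rings((.423,-.2588),.162,.18,.03,0)
for n in ("wrist","scene","side"):
    s=snapshot(n); W=cloud(s); hsv=cv2.cvtColor(s["color"],cv2.COLOR_RGB2HSV).astype(int)
    with np.errstate(invalid='ignore'): m=(hsv[...,1]>170)&((hsv[...,0]<6)|(hsv[...,0]>174))&(hsv[...,2]>60)&(np.hypot(W[...,0]-.471,W[...,1]+.395)<.05)
    P=W[m]
    if len(P)<20: print(n,"no red",len(P)); continue
    rc=cv2.minAreaRect((P[:,:2]*1000).astype(np.float32)); print(n,len(P),np.round(rc[0],1),np.round(rc[1],1),round(rc[2],1),P[:,2].min().round(3),P[:,2].max().round(3))
    if n=="wrist": save(s,"w4")
```

```text
[ 0.4889 -0.3861  0.3836] [ 0.65  0.71 -0.1   1.6   0.09  0.84  0.86] 0.0032715187764574497
[[-0.339  0.941 -0.001]
 [ 0.941  0.339  0.001]
 [ 0.001 -0.001 -1.   ]]
lid
wrist 8070 [ 0.4273 -0.26    0.0669] z [0.1356 0.138  0.1397]
  centre z 0.1675
scene 480 [ 0.4233 -0.2587  0.0691] z [0.132  0.1371 0.1412]
  centre z 0.1649
side 207 [ 0.4218 -0.2618  0.0667] z [0.1317 0.1372 0.1416]
knob
wrist 1378 [ 0.4309 -0.2635  0.0095] z [0.1642 0.1674 0.1688]
  centre z 0.1675
scene 59 [ 0.4223 -0.2586  0.0122] z [0.1638 0.1676 0.1707]
  centre z 0.1644
wrist 2058 [ 475.9 -395.6] [66.8 41.7] 17.9 0.048 0.278
scene 197 [ 477.8 -392.2] [81.1 42.9] 20.7 0.045 0.064
side 163 [ 476.3 -397.8] [76.2 48.6] 14.5 0.044 0.068
```

View pics/w4.png

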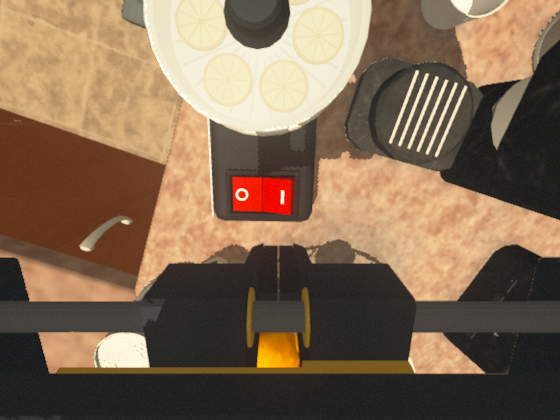

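The wrist view shows the upper section seated, and the rocker with its dash at (283,196) and ring at (242,194). I'll compute the offset to the press point.

Run:
```python
from h import *
s=snapshot("wrist"); st=r.get_state(); M=R.from_quat(st["eef_rot"]).as_matrix()
for u,v,z in ((283,196,.061),(242,194,.05),(262,195,.054)):
    p=ray(s,u,v,z); print(p.round(4),(M.T@(p-st["tool_pos"])).round(4))
p=np.array([.471,-.3955,.06])+.022*np.array([.941,.338,0]); print(p,(M.T@(p-st["tool_pos"])).round(4))
```

```text
[ 0.4958 -0.3871  0.061 ] [-0.0024  0.0063  0.3233]
[ 0.4545 -0.4024  0.05  ] [-0.003  -0.0378  0.3343]
[ 0.475  -0.3952  0.054 ] [-0.0031 -0.016   0.3303]
[ 0.491702 -0.388064  0.06    ] [-0.002   0.0021  0.3243]
```

Call:
move_arm --pt "-0.005 0.002 0.015 0 0.0" --pt "0 0 0.025 0 0.0" --pt "0 0 0.03 0 0.0" --pt "0 0 0.03 0 0.0" --pt "0 0 0.025 0 0.0" --pt "0 0 0.015 0 0.0" --pt "0 0 0.004 0 0.0" --pt "0 0 0 0 0.0" --pt "0 0 0 0 0.0"

```text
clock: 25.42
tool_pos: [0.4929, -0.3912, 0.2404]
eef_rot: [0.576, 0.818, 0.0, 0.0]
contact_force: [0.4, -0.2, 0.6]
opening: 0.004
finger_force: 0.0
```

Call:
move_arm --pt "0 0 0.003 0 0.0" --pt "0 0 0.003 0 0.0" --pt "0 0 0.003 0 0.0" --pt "0 0 0.002 0 0.0" --pt "0 0 0.002 0 0.0" --pt "0 0 0 0 0.0"

```text
clock: 25.92
tool_pos: [0.4934, -0.3908, 0.2277]
eef_rot: [0.575, 0.818, 0.0, 0.001]
contact_force: [0.5, -0.2, 2.9]
opening: 0.006
finger_force: 1.1
```

Call:
move_arm --pt "0 0 0.0015 0 0.0" --pt "0 0 0.0015 0 0.0" --pt "0 0 0.0015 0 0.0" --pt "0 0 0.0015 0 0.0" --pt "0 0 0 0 0.0"

```text
clock: 26.33
tool_pos: [0.4919, -0.3909, 0.2205]
eef_rot: [0.576, 0.818, -0.0, -0.001]
contact_force: [-0.1, -0.2, -0.1]
opening: 0.005
finger_force: 0.0
```

Force rose and then vanished, so it snapped over. Rise, turn clear and check.

Call:
move_arm --pt "0 0 -0.01 0 0.0" --pt "0 0 -0.025 0 0.0" --pt "0 0 -0.03 0 0.0" --pt "0 0 -0.03 0 0.0" --pt "0 0 -0.03 0 0.0" --pt "0 0 -0.03 0 0.0" --pt "0 0 -0.01 0 0.0" --pt "0 0 0 0 0.0" --pt "0 0 0 0 0.0"

```text
clock: 27.08
tool_pos: [0.4923, -0.3908, 0.3862]
eef_rot: [0.576, 0.818, -0.0, -0.0]
contact_force: [-0.2, -0.3, 0.4]
opening: 0.006
finger_force: 0.0
```

Run:
```python
from h import *
w=snapshot("wrist"); a=snapshot("scene"); 
W=cloud(w); M=R.from_quat(r.get_state()["eef_rot"]).as_matrix()
hsv=cv2.cvtColor(w["color"],cv2.COLOR_RGB2HSV).astype(int)
ok=(hsv[...,1]>170)&((hsv[...,0]<6)|(hsv[...,0]>174))&(abs(W[...,0]-.473)<.04)&(abs(W[...,1]+.395)<.04)&(W[...,2]<.09)
P=W[ok]; t=(P[:,:2]-[.473,-.395])@np.array([.941,.338])
print("slope along dryer x",np.polyfit(t,P[:,2],1).round(3), "lo/hi",[np.median(P[(t>b)&(t<b+.01),2]).round(4) for b in (-.03,-.02,-.01,0,.01,.02)])
rings((.423,-.2588),.13,.15); rings((.442,.221),.049,.062)
cv2.imwrite("pics/e.png",np.hstack([cv2.resize(a["color"][130:330,140:420],(560,400)),cv2.resize(w["color"],None,fx=.42,fy=.42)[:400] if 0 else cv2.resize(w["color"][:300,100:280+100],(240,400))])[:,:,::-1])
```

```text
slope along dryer x [-0.165  0.054] lo/hi [np.float64(0.0613), np.float64(0.058), np.float64(0.0541), np.float64(0.0514), np.float64(0.0514), np.float64(0.0514)]
wrist 7830 [ 0.4274 -0.2603  0.0667] z [0.1356 0.138  0.1397]
  centre z 0.1671
scene 478 [ 0.4229 -0.2588  0.069 ] z [0.1322 0.1373 0.1409]
  centre z 0.1637
side 211 [ 0.4215 -0.2618  0.0668] z [0.1316 0.1367 0.1418]
scene 170 [0.4408 0.2213 0.0727] z [0.0494 0.0535 0.0587]
  centre z 0.0438
side 239 [0.4418 0.22   0.0734] z [0.05   0.0538 0.0581]
  centre z 0.043
```

View pics/e.png

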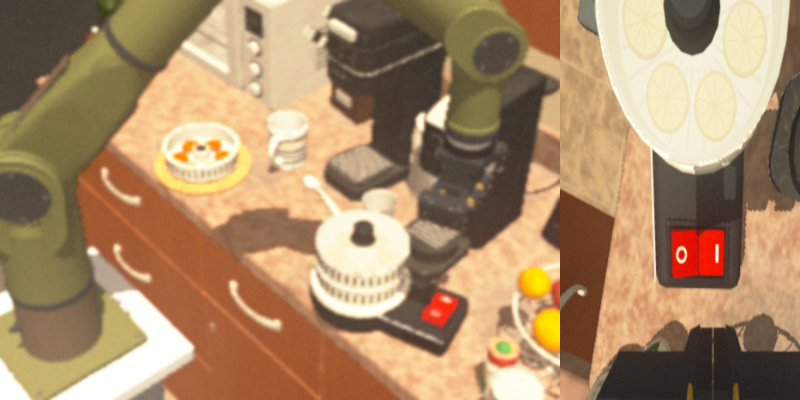

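The rocker's dash end now lies flat and the ring end is raised, so it is on. The dryer is closed and level, and the tray stands on the mat at (200,155) in the picture, so I'm handing in.

```bash
python3 -c "
from plant import r
print(r.finish_job())"
```

```text
the job is handed in; nothing more can be done
None
```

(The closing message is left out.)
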